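# Set out the medicine vials in order of size

## Robot

A 6-joint arm with a two-finger parallel gripper is mounted at the origin on the work surface. World frame = base frame: x ahead of the robot, y to its left, z up, the work surface at z = 0. Lengths are in m, angles in rad, forces in N, time in s.
With the tool pointing down it reaches from about 0.25 to 0.775 m from the base axis. Payload 4 kg.
Tool frame: the origin (TCP) lies midway between the tips of the shut fingers; the grasp point (between the pads) lies 19 mm behind it (arm.pinch_z is the distance from the TCP to the grasp point, in m); z points along the fingers, y is the direction in which the jaws open and shut (so a half turn about z gives the same grasp; the last joint's range is limited). The gripper opens to 85 mm and grips with 20 to 120 N. Pads are 22 mm wide; open, the fingers measure 114 mm over their backs; the gripper's body (76 mm by 85 mm) begins 54 mm behind the grasp point. The pads swing forward as they close: fully open they stand 13 mm farther back than shut.
Start: joints at [-1.263, 0.087, 1.371, -0, 1.684, -0.103], TCP at [0.22, -0.504, 0.231] pointing down, gripper open.
Joint ranges: [-3.1, 3.1], [-0.76, 2.03], [0.27, 2.55], [-1.08, 4.22], [0.17, 2.65], [-2.57, 2.57]. Speed limits (rad/s): [2.79, 2.79, 3.14, 3.14, 3.14, 3.14].

## Interface

Orientations are given as [roll, pitch, yaw] about the fixed x, y, z axes, in that order (R = Rz(yaw) Ry(pitch) Rx(roll)).
In Python, from plant import sensors, eyes, close_job, arm gives the robot as it stands. The module is installed in compiled form; this text tells all that it offers.
- The arm moves only by the tool play_rows, never from a script. Its argument "rows" is a list of rows, each a list of 5 numbers: the shift along the tool's x, y, z in mm, then the turn about the tool's z in degrees, then the opening in per cent of the stroke, from 0 (shut) to 100 (fully open). In form: [[tx, ty, tz, yaw, hand], ...]. A call has 1 to 8 rows; each row is the pose to reach, as a shift and turn from the pose commanded when the call began, along the tool's axes at that moment; what a row does not reach only later rows make up. A row lasts 1/10 s, in which the tool goes at most 50 mm and 8.59 degrees, less where a joint would pass 70% of its speed; a pose out of reach is approached as far as the arm can. A call with a gripper value outside its range is refused whole. The fingers move at their own pace and stop on an object; the grip force is fixed at half the most. Time passes only in rows, so rows that repeat a pose let the fingers close. It gives the time, the measured TCP pose, the force and the opening at its end, in the units of the state.
- sensors.get_obs(): the state, without advancing time (a new reading comes with each control period).
- eyes.grab_frame(name): name is "scene" or "top"; returns (picture, depth): 420x560x3 uint8, red, green, blue; 420x560 float32, m along the optical axis (not along the pixel's ray), 0 where there is no reading.
- eyes.camera_params(name): a dict with "camera_matrix" (3x3 intrinsics, pixels), "dist" ([k1, k2, p1, p2, k3] as OpenCV has them; the pictures are not rectified), "extrinsics" (4x4, takes a point from world to camera coordinates). Camera axes: x right, y down, z forward; pixel columns grow to the right and rows downward; lengths in m; the calibration is good to about 2 mm. A picture is of the moment at which its call begins. camera_params takes no time and is no camera call.
- close_job(): hands the job in, once; it reports no verdict.
The state is a dict: "time": time; "joints": joint angles; "dq": joint speeds; "tau": joint torques, N m; "tool_pos": TCP position; "ee_rot": TCP orientation; "ft_force": force on the tool from outside, world axes, zero at the start; "wrist_torque": the same for the moment, N m; "grip_width": finger opening in m.
Only numpy, scipy, OpenCV 4.12 (cv2) and the standard library are available. Lean on these libraries where they do the work, as an engineer would, in place of code of your own. Each camera call takes 0.05 s, during which the arm holds its last target. There are 200 camera calls.

## Task

Stand the four amber medicine vials in the four-compartment wooden tray in order of size, one upright in the middle of each compartment: the smallest in the compartment at the end nearest the steel kidney dish with the syringe, then the next larger, up to the largest at the far end. They are glass, so set each one down gently and never knock one over, and leave the folded spectacles where they lie.

Things in the scene. Friction and masses are not known exactly. Their poses are not given: they have to be found in the camera images.
- vial_a: The smallest of four amber glass medicine vials: upright round bottle 25 mm across and 50 mm tall in all, straight-sided body up to 36 mm with a white paper label round it, then a narrow neck, a silvery crimped collar and a grey cap; about 30 g, loose, stands on the counter at the start. Origin at the centre of its underside, z up; round, so its yaw means nothing.
- vial_b: The second smallest of four amber glass medicine vials: upright round bottle 34 mm across and 65 mm tall in all, straight-sided body up to 47 mm with a white paper label round it, then a narrow neck, a silvery crimped collar and a grey cap; about 60 g, loose, stands on the counter at the start. Origin at the centre of its underside, z up; round, so its yaw means nothing.
- vial_c: The second largest of four amber glass medicine vials: upright round bottle 43 mm across and 80 mm tall in all, straight-sided body up to 60 mm with a white paper label round it, then a narrow neck, a silvery crimped collar and a grey cap; about 110 g, loose, stands on the counter at the start. Origin at the centre of its underside, z up; round, so its yaw means nothing.
- vial_d: The largest of four amber glass medicine vials: upright round bottle 54 mm across and 100 mm tall in all, straight-sided body up to 77 mm with a white paper label round it, then a narrow neck, a silvery crimped collar and a grey cap; about 220 g, loose, stands on the counter at the start. Origin at the centre of its underside, z up; round, so its yaw means nothing.
- bay1: The first (leftmost) compartment of the wooden tray, counted from the robot's left (+y) to its right. Open-topped, 74 x 74 mm inside, with cork on its floor. Origin at the centre of the top of the cork, 5 mm above the counter; z up, y along the row towards the left end of the tray, x across the row away from the robot. The tray is fixed, its wooden walls 5 mm thick with their tops 12 mm above the counter; compartments are 79 mm apart, centre to centre.
- bay2: The second compartment of the wooden tray, counted from the robot's left (+y) to its right. Open-topped, 74 x 74 mm inside, with cork on its floor. Origin at the centre of the top of the cork, 5 mm above the counter; z up, y along the row towards the left end of the tray, x across the row away from the robot. The tray is fixed, its wooden walls 5 mm thick with their tops 12 mm above the counter; compartments are 79 mm apart, centre to centre.
- bay3: The third compartment of the wooden tray, counted from the robot's left (+y) to its right. Open-topped, 74 x 74 mm inside, with cork on its floor. Origin at the centre of the top of the cork, 5 mm above the counter; z up, y along the row towards the left end of the tray, x across the row away from the robot. The tray is fixed, its wooden walls 5 mm thick with their tops 12 mm above the counter; compartments are 79 mm apart, centre to centre.
- bay4: The fourth (rightmost) compartment of the wooden tray, counted from the robot's left (+y) to its right. Open-topped, 74 x 74 mm inside, with cork on its floor. Origin at the centre of the top of the cork, 5 mm above the counter; z up, y along the row towards the left end of the tray, x across the row away from the robot. The tray is fixed, its wooden walls 5 mm thick with their tops 12 mm above the counter; compartments are 79 mm apart, centre to centre.
- dish: Stainless-steel kidney-shaped dish, about 175 x 92 mm and 32 mm high, with a capped syringe lying in it; fixed. It stands beyond one end of the tray, to the left or to the right; a yellow sharps tub with a red lid, 86 mm across and 84 mm high, stands beyond the other end. Origin under its middle, z up, x along its length.
- spectacles: Folded dark-framed spectacles, 135 x 55 mm and 16 mm high, lying loose on the counter in the middle of the row of vials, its length pointing away from the robot. Origin at the centre of the underside, x along the length. Other small loose things (a roll of tape, a swab carton, a dosing cup, each at most 32 mm high) stand on the counter between the robot and the vials; beside each vial at least 25 mm are free all round.

How it is judged:
At the end, for the whole second after the job is handed in: Each vial stands upright (within 0.1 rad) on the floor of its own compartment, its middle within 15 mm of the compartment's middle, in order of size with the smallest in the end compartment next to the kidney dish and the largest at the other end; all at rest and released (((y of dish in the frame of bay2 above 0 m and horizontal distance between vial_a and bay1 below 0.015 m and z of vial_a in the frame of bay1 between -0.005 and 0.006 m and horizontal distance between vial_b and bay2 below 0.015 m and z of vial_b in the frame of bay2 between -0.005 and 0.006 m and horizontal distance between vial_c and bay3 below 0.015 m and z of vial_c in the frame of bay3 between -0.005 and 0.006 m and horizontal distance between vial_d and bay4 below 0.015 m and z of vial_d in the frame of bay4 between -0.005 and 0.006 m) or (y of dish in the frame of bay2 below 0 m and horizontal distance between vial_a and bay4 below 0.015 m and z of vial_a in the frame of bay4 between -0.005 and 0.006 m and horizontal distance between vial_b and bay3 below 0.015 m and z of vial_b in the frame of bay3 between -0.005 and 0.006 m and horizontal distance between vial_c and bay2 below 0.015 m and z of vial_c in the frame of bay2 between -0.005 and 0.006 m and horizontal distance between vial_d and bay1 below 0.015 m and z of vial_d in the frame of bay1 between -0.005 and 0.006 m)) and angle between each of vial_a, vial_b, vial_c, vial_d's own z axis and vertical below 0.1 rad and linear speed of each of vial_a, vial_b, vial_c, vial_d below 0.02 m/s and angular speed of each of vial_a, vial_b, vial_c, vial_d below 0.3 rad/s and contact force between each of vial_a, vial_b, vial_c, vial_d and the fingers below 0.05 N); the robot touches nothing.
It fails at once if a vial is knocked over (leans more than 0.6 rad) (angle between any of vial_a, vial_b, vial_c, vial_d's own z axis and vertical above 0.6 rad).
It fails at once if a vial is dropped (moves faster than 0.6 m/s within about 10 mm of the counter or tray floor) ((height (world z) of vial_a below 0.015 m and linear speed of vial_a above 0.6 m/s) or (height (world z) of vial_b below 0.015 m and linear speed of vial_b above 0.6 m/s) or (height (world z) of vial_c below 0.015 m and linear speed of vial_c above 0.6 m/s) or (height (world z) of vial_d below 0.015 m and linear speed of vial_d above 0.6 m/s)).
It fails at once if the spectacles are pushed more than 25 mm from where they lay (distance of spectacles from where it was at the start of the episode above 0.025 m).
It also fails if it takes over 104 s, if anything falls off the work surface, if the arm or the gripper's body presses on something with over 40 N, if the wrist force passes 120 N, or if a joint passes its speed limit or range.

## Working session

There is one attempt and no reset: what is moved stays moved. The work goes in short steps, Python scripts to look and compute and a tool call to move; the robot and the scene stay as the last step left them, time stands still between calls to the robot, and variables do not carry over. Pictures are saved under pics/ and viewed, about 12 in all and at most 16, crops included, and the job is handed in when it is done.

Besides the shell and the picture viewer there is one more tool, called after "Request:" in YAML: its name, and indented under it one key for each argument. play_rows: Moves the arm, as the interface text tells. Its arguments: {"type":"object","properties":{"rows":{"type":"array"}},"required":["rows"]}

```bash
mkdir -p pics; python3 - <<'E'
from plant import sensors, eyes, arm
import cv2,numpy as np
np.set_printoptions(precision=3,suppress=True)
for n in ("scene","top"):
    p,d=eyes.grab_frame(n); cv2.imwrite(f"pics/{n}0.png",p[:,:,::-1]); np.savez(f"{n}0.npz",p=p,d=d)
    c=eyes.camera_params(n); print(n,c)
    print(d.min(),d.max(),(d==0).mean())
print(sensors.get_obs(), arm.pinch_z)
E
```

```text
scene {'camera_matrix': array([[450.656,   0.   , 281.146],
       [  0.   , 450.656, 212.43 ],
       [  0.   ,   0.   ,   1.   ]]), 'dist': array([-0.043,  0.   ,  0.   ,  0.   ,  0.   ]), 'extrinsics': array([[ 0.788,  0.615,  0.003, -0.44 ],
       [ 0.411, -0.523, -0.747, -0.2  ],
       [-0.458,  0.59 , -0.665,  1.405],
       [ 0.   ,  0.   ,  0.   ,  1.   ]])}
0.0 3.7191784 0.003983843537414966
top {'camera_matrix': array([[447.548,   0.   , 281.651],
       [  0.   , 447.548, 215.146],
       [  0.   ,   0.   ,   1.   ]]), 'dist': array([-0.031,  0.   ,  0.   ,  0.   ,  0.   ]), 'extrinsics': array([[-0.021, -1.   ,  0.009,  0.005],
       [-0.989,  0.02 , -0.148,  0.569],
       [ 0.148, -0.012, -0.989,  1.089],
       [ 0.   ,  0.   ,  0.   ,  1.   ]])}
0.0 2.09781 0.004230442176870748
{'time': 0.1, 'joints': array([-1.263,  0.088,  1.372, -0.   ,  1.684, -0.103]), 'dq': array([ 0.001, -0.002, -0.003,  0.002, -0.001,  0.   ]), 'tau': array([  0.003, -35.301, -31.422,  -0.   ,   0.008,  -0.   ]), 'tool_pos': array([ 0.219, -0.504,  0.23 ]), 'ee_rot': array([-3.14 , -0.   ,  0.411]), 'ft_force': array([-0.302,  0.451, -0.439]), 'wrist_torque': array([ 0.014, -0.02 ,  0.014]), 'grip_width': 0.08537441774045987} 0.0187
```

View pics/top0.png

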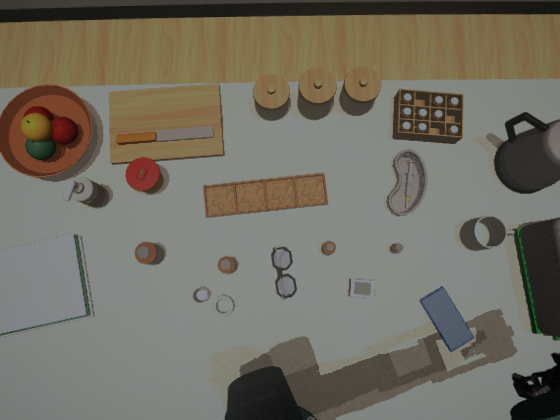

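View pics/scene0.png

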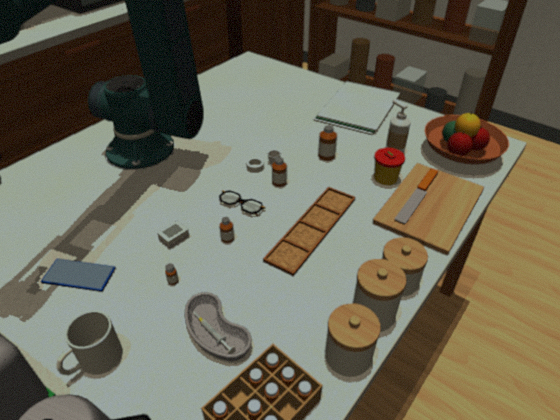

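The dish is on the robot's right (-y), at (407,183) in the top view. The vials sit at d (147,253), c (228,265), b (328,248) and a (396,248). The spectacles are at (284,271), and the tray spans cols 205-327, rows 175-216. So the order is d→bay1, c→bay2, b→bay3, a→bay4.

```bash
cat > h.py <<'E'
import numpy as np,cv2
from plant import eyes
np.set_printoptions(precision=4,suppress=True)
def cloud(n,d):
    c=eyes.camera_params(n);K,D,T=c["camera_matrix"],c["dist"],c["extrinsics"]
    h,w=d.shape;u,v=np.meshgrid(np.arange(w),np.arange(h))
    q=cv2.undistortPoints(np.stack([u,v],-1).reshape(-1,1,2).astype(np.float32),K,D).reshape(h,w,2)
    P=np.dstack([q[...,0]*d,q[...,1]*d,d])-T[:3,3]
    X=P@T[:3,:3]; X[d==0]=np.nan
    return X
def proj(n,P):
    c=eyes.camera_params(n);T=c["extrinsics"]
    return cv2.projectPoints(np.float64(P).reshape(-1,1,3),cv2.Rodrigues(T[:3,:3])[0],T[:3,3],c["camera_matrix"],c["dist"])[0].reshape(-1,2)
def vials(C,guess,H):
    for k,g in guess.items():
        for n,X in C.items():
            m=(np.hypot(X[...,0]-g[0],X[...,1]-g[1])<.045)&(X[...,2]>H[k]-.006)&(X[...,2]<H[k]+.01)
            m2=(np.hypot(X[...,0]-g[0],X[...,1]-g[1])<.045)&(X[...,2]>.012)
            P=X[m]
            print(k,n,m.sum(),"cap med",np.median(P,0) if len(P) else None,"top",np.nanpercentile(X[m2][:,2],98), "ext",X[m2].min(0)[:2],X[m2].max(0)[:2])
H=dict(a=.05,b=.065,c=.08,d=.1)
E
python3 - <<'E'
from h import *
C={};pic={}
for n in ("top","scene"):
    z=np.load(n+"0.npz");C[n]=cloud(n,z["d"]);pic[n]=z["p"]
t=C["top"]
print("table z",np.nanmedian(t[220:245,250:330,2]),np.nanmedian(C["scene"][200:240,180:210,2]))
G={}
for k,(u,v) in dict(d=(147,250),c=(228,262),b=(328,246),a=(396,247)).items(): G[k]=t[v,u][:2]
vials(C,G,H)
for n in C:
    X=C[n];hsv=cv2.cvtColor(pic[n],cv2.COLOR_RGB2HSV)
    reg=(X[...,0]>.40)&(X[...,0]<.66)&(X[...,1]>-.16)&(X[...,1]<.22)&(X[...,2]<.03)&(hsv[...,1]>90)&(hsv[...,0]<20)
    l,lab,st,_=cv2.connectedComponentsWithStats(reg.astype(np.uint8)); i=1+st[1:,4].argmax()
    P=X[lab==i]; r=cv2.minAreaRect(P[:,:2].astype(np.float32)); print(n,st[i],r,np.percentile(P[:,2],[2,25,50,75,98]))
for nm,(u,v) in dict(tape=(225,304),cup=(202,295),carton=(362,288),dish=(407,183),lid=(143,174),spec1=(282,258),spec2=(286,286)).items(): print(nm,t[v,u])
E
```

```text
table z -0.00013567821323247098 -0.0005604520372246569
d top 128 cap med [0.4791 0.3251 0.0991] top 0.10229144561969804 ext [0.4531 0.2999] [0.5055 0.352 ]
d scene 57 cap med [0.4825 0.3233 0.0994] top 0.10076469304035156 ext [0.4535 0.2959] [0.5079 0.35  ]
c top 83 cap med [0.4477 0.1329 0.0794] top 0.08227145259294301 ext [0.4267 0.112 ] [0.4682 0.1547]
c scene 52 cap med [0.4491 0.1301 0.0789] top 0.08087162325928872 ext [0.4267 0.109 ] [0.4719 0.1545]
b top 53 cap med [ 0.4849 -0.121   0.0644] top 0.06831456571472681 ext [ 0.4677 -0.1378] [ 0.5014 -0.1045]
b scene 48 cap med [ 0.4873 -0.1236  0.0638] top 0.06547553464521796 ext [ 0.4682 -0.1407] [ 0.5056 -0.1072]
a top 50 cap med [ 0.48   -0.2964  0.05  ] top 0.05323045845974096 ext [ 0.4685 -0.306 ] [ 0.4916 -0.2845]
a scene 58 cap med [ 0.484  -0.2993  0.0488] top 0.05060141390903184 ext [ 0.4707 -0.3107] [ 0.4959 -0.285 ]
top [ 203  182  125   35 3237] ((0.6272426247596741, 0.035469427704811096), (0.08244094252586365, 0.3199225962162018), 4.086946964263916) [0.0004 0.0035 0.0053 0.0074 0.0142]
scene [ 264  187   91   84 2565] ((0.629584789276123, 0.03520268201828003), (0.08405808359384537, 0.32294273376464844), 4.943943977355957) [0.0015 0.0036 0.0049 0.0068 0.0128]
tape [0.3498 0.1422 0.0022]
cup [ 0.3735  0.2012 -0.0007]
carton [ 0.3829 -0.2044  0.0253]
dish [ 0.6527 -0.3385  0.0138]
lid [0.6724 0.3338 0.0851]
spec1 [ 0.463  -0.0052  0.013 ]
spec2 [ 0.392  -0.0138  0.0138]
```

```bash
cat >> h.py <<'E'
def go(x,y,z,psi=None):
    from plant import sensors
    o=sensors.get_obs();p=o["tool_pos"];s=o["ee_rot"][2];d=np.array([x,y,z])-p
    print("now",p,"yaw",np.degrees(s),"w",o["grip_width"],"F",o["ft_force"],"t",o["time"])
    print("-> t",1e3*(d[0]*np.cos(s)+d[1]*np.sin(s)),1e3*(d[0]*np.sin(s)-d[1]*np.cos(s)),-1e3*d[2],"turn",None if psi is None else np.degrees(s)-psi)
E
python3 - <<'E'
from h import *
for n in ("top","scene"):
    z=np.load(n+"0.npz");X=cloud(n,z["d"]);hsv=cv2.cvtColor(z["p"],cv2.COLOR_RGB2HSV)
    reg=(X[...,0]>.52)&(X[...,0]<.74)&(X[...,1]>-.18)&(X[...,1]<.24)&(X[...,2]<.03)&(hsv[...,1]>90)&(hsv[...,0]<20)
    l,lab,st,_=cv2.connectedComponentsWithStats(reg.astype(np.uint8)); i=1+st[1:,4].argmax()
    P=X[lab==i]; r=cv2.minAreaRect(P[:,:2].astype(np.float32)); print(n,st[i],r,P[:,:2].mean(0),np.percentile(P[:,2],[2,25,50,75,98]))
    c,s=np.linalg.eigh(np.cov(P[:,:2].T)); print(np.degrees(np.arctan(s[0,1]/s[1,1])))
go(.4815,-.297,.15,95)
E
```

```text
top [ 203  173  125   44 3780] ((0.6294972896575928, 0.03549888730049133), (0.08405623584985733, 0.31926265358924866), 5.282476425170898) [0.6304 0.036 ] [0.0004 0.0036 0.0054 0.0077 0.0144]
-5.176067930136371
scene [ 264  187   91   88 3039] ((0.6307514905929565, 0.035349562764167786), (0.08544528484344482, 0.32312196493148804), 5.136473655700684) [0.6306 0.0227] [0.0016 0.0037 0.005  0.0078 0.0131]
-5.394695947268134
now [ 0.2195 -0.5038  0.2302] yaw 23.53553410738714 w 0.08537441774045987 F [-0.3016  0.4514 -0.4392] t 0.1
-> t 322.7955034357151 -84.97559534010333 80.23366520319858 turn -71.46446589261286
```

Request:
play_rows:
  rows:
    - [60, -15, 40, -8, 80]
    - [120, -30, 80, -17, 60]
    - [180, -47, 80, -25, 60]
    - [240, -63, 80, -34, 60]
    - [290, -76, 80, -42, 60]
    - [323, -85, 80, -50, 60]
    - [323, -85, 80, -58, 60]
    - [323, -85, 80, -66, 60]

```text
time: 0.9
tool_pos: [0.4854, -0.2926, 0.1501]
ee_rot: [3.141, -0.003, 1.576]
ft_force: [-0.1, -0.8, 0.8]
grip_width: 0.0513
```

Request:
play_rows:
  rows:
    - [0, 0, 0, -5, 60]
    - [0, 0, 0, -5, 60]
    - [0, 0, 0, -5, 60]

```text
time: 1.2
tool_pos: [0.4815, -0.2973, 0.1508]
ee_rot: [-3.141, -0.001, 1.648]
ft_force: [-0.3, 0.1, -1.0]
grip_width: 0.0514
```

```bash
python3 - <<'E'
from h import *
go(.4815,-.297,.010,95)
C={}
for n in ("top","scene"):
    p,d=eyes.grab_frame(n);C[n]=cloud(n,d);cv2.imwrite(f"pics/{n}1.png",p[:,:,::-1])
vials(C,dict(a=(.4815,-.297)),H)
E
```

```text
now [ 0.4815 -0.2973  0.1508] yaw 94.41867381230792 w 0.05141235137360073 F [-0.3444  0.1449 -0.9905] t 1.2
-> t 0.2767511853963917 -0.015351234944416267 140.84573359982042 turn -0.5813261876920848
a top 51 cap med [ 0.4799 -0.2967  0.0495] top 0.517854420797417 ext [ 0.4366 -0.3418] [ 0.5261 -0.2522]
a scene 57 cap med [ 0.4836 -0.299   0.0489] top 0.5141351570312898 ext [ 0.442  -0.3418] [ 0.5264 -0.2524]
```

Request:
play_rows:
  rows:
    - [0, 0, 35, -1, 60]
    - [0, 0, 70, -1, 60]
    - [0, 0, 100, -1, 60]
    - [0, 0, 120, -1, 60]
    - [0, 0, 132, -1, 60]
    - [0, 0, 140, -1, 60]
    - [0, 0, 140, -1, 60]

```text
time: 2.0
tool_pos: [0.4814, -0.2974, 0.0108]
ee_rot: [-3.141, -0.001, 1.667]
ft_force: [-0.2, -0.0, -1.0]
grip_width: 0.0511
```

```bash
python3 - <<'E'
from h import *
go(.4815,-.297,.010,95)
p,d=eyes.grab_frame("scene");q=proj("scene",[.4815,-.297,.03])[0].astype(int);print(q)
cv2.imwrite("pics/s2.png",cv2.resize(p[q[1]-60:q[1]+60,q[0]-80:q[0]+80,::-1],None,fx=4,fy=4))
E
```

```text
now [ 0.4814 -0.2974  0.0108] yaw 95.49712012408334 w 0.05112242757973791 F [-0.1573 -0.0106 -1.004 ] t 2.0
-> t 0.3788088244512771 0.08945004360089742 0.7957917500327187 turn 0.49712012408333806
[170 271]
```

View pics/s2.png

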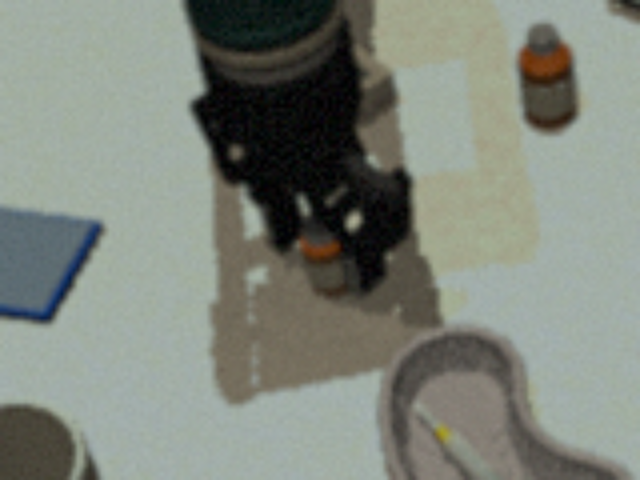

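Vial a at (320,260) in the crop stands upright between the open fingers (at about 285 and 375). I'll close and lift a little.

Request:
play_rows:
  rows:
    - [0, 0, 0, 0, 40]
    - [0, 0, 0, 0, 30]
    - [0, 0, 0, 0, 15]
    - [0, 0, 0, 0, 15]
    - [0, 0, 0, 0, 15]
    - [0, 0, 0, 0, 15]

```text
time: 2.65
tool_pos: [0.4828, -0.2981, 0.013]
ee_rot: [3.139, 0.002, 1.667]
ft_force: [-0.4, 1.1, 5.7]
grip_width: 0.0231
```

Request:
play_rows:
  rows:
    - [0, 0, -5, 0, 15]
    - [0, 0, -15, 0, 15]
    - [0, 0, -25, 0, 15]
    - [0, 0, -35, 0, 15]
    - [0, 0, -40, 0, 15]
    - [0, 0, -40, 0, 15]

```text
time: 3.25
tool_pos: [0.4826, -0.2979, 0.0529]
ee_rot: [3.14, 0.002, 1.667]
ft_force: [-0.4, -0.0, -0.1]
grip_width: 0.0231
```

```bash
python3 - <<'E'
from h import *
go(.6407,-.0826,.050,95.2)
E
```

```text
now [ 0.4826 -0.2979  0.0529] yaw 95.53680043267794 w 0.02312577023972479 F [-0.403  -0.0016 -0.1115] t 3.25
-> t 199.04931108515942 178.17224795121436 2.8656309263890014 turn 0.3368004326779328
```

Request:
play_rows:
  rows:
    - [10, 9, 0, 0, 15]
    - [35, 31, 0, 0, 15]
    - [68, 61, 0, 0, 15]
    - [102, 91, 0, 0, 15]
    - [136, 122, 0, 0, 15]
    - [170, 152, 0, 0, 15]
    - [192, 172, 0, 0, 15]
    - [199, 178, 0, 0, 15]

```text
time: 4.05
tool_pos: [0.641, -0.0777, 0.0503]
ee_rot: [-3.141, -0.002, 1.672]
ft_force: [-0.5, -0.5, -0.9]
grip_width: 0.0231
```

```bash
python3 - <<'E'
from h import *
go(.6407,-.0826,.019,95.2)
p,d=eyes.grab_frame("scene");q=proj("scene",[.6407,-.0826,.03])[0].astype(int);print(q)
cv2.imwrite("pics/s3.png",cv2.resize(p[q[1]-60:q[1]+60,q[0]-80:q[0]+80,::-1],None,fx=4,fy=4))
X=cloud("scene",d);m=(np.hypot(X[...,0]-.6407,X[...,1]+.0826)<.03)&(X[...,2]<.1)&(X[...,2]>.02);print(np.percentile(X[m][:,2],[1,5,20,50,80]),m.sum())
E
```

```text
now [ 0.641  -0.0777  0.0503] yaw 95.7900127511382 w 0.023091685286894707 F [-0.5351 -0.5144 -0.8819] t 4.05
-> t -4.795779319483273 -0.8037206077046132 31.262680489139953 turn 0.5900127511382038
[287 248]
[0.0395 0.0445 0.0594 0.0748 0.0878] 382
```

View pics/s3.png

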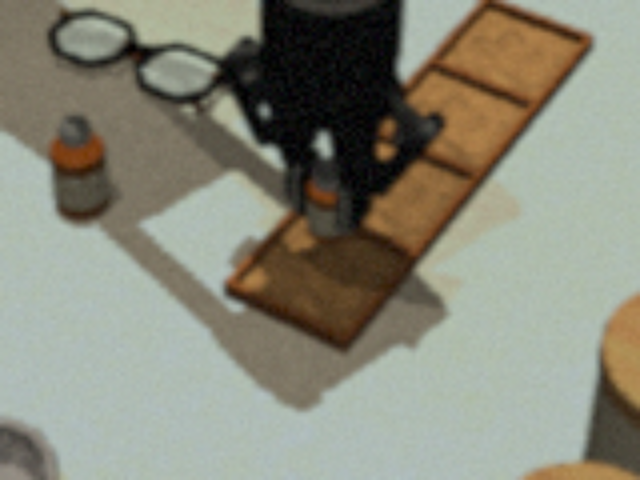

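The vial is held upright at (325,210), above bay4. I'll let the arm settle, then lower.

Request:
play_rows:
  rows:
    - [0, 0, 0, 0, 15]
    - [0, 0, 0, 0, 15]
    - [0, 0, 0, 0, 15]

```text
time: 4.4
tool_pos: [0.639, -0.0835, 0.0512]
ee_rot: [-3.141, 0.0, 1.665]
ft_force: [0.1, 0.3, -0.7]
grip_width: 0.0231
```

```bash
python3 - <<'E'
from h import *
go(.6407,-.0826,.019,95.2)
E
```

```text
now [ 0.639  -0.0835  0.0512] yaw 95.42299070117005 w 0.02311556574403378 F [ 0.0584  0.256  -0.6985] t 4.4
-> t 0.7152261813721871 1.7484198080972628 32.203143608765586 turn 0.2229907011700476
```

Request:
play_rows:
  rows:
    - [1, 2, 10, 0, 15]
    - [1, 2, 20, 0, 15]
    - [1, 2, 26, 0, 15]
    - [1, 2, 30, 0, 15]
    - [1, 2, 31, 0, 15]
    - [1, 2, 31, 0, 15]

```text
time: 5.0
tool_pos: [0.6416, -0.0809, 0.02]
ee_rot: [-3.141, -0.0, 1.667]
ft_force: [-0.1, -0.2, 0.4]
grip_width: 0.0228
```

Request:
play_rows:
  rows:
    - [0, 0, 1, 0, 15]
    - [0, 0, 1, 0, 15]

```text
time: 5.2
tool_pos: [0.642, -0.0809, 0.0197]
ee_rot: [3.141, 0.0, 1.668]
ft_force: [0.7, 0.5, -0.4]
grip_width: 0.0228
```

Request:
play_rows:
  rows:
    - [0, 0, 1, 0, 15]
    - [0, 0, 1, 0, 15]

```text
time: 5.4
tool_pos: [0.6417, -0.0809, 0.0184]
ee_rot: [3.142, 0.0, 1.667]
ft_force: [0.1, 0.3, -0.5]
grip_width: 0.0231
```

Request:
play_rows:
  rows:
    - [0, 0, 1, 0, 15]
    - [0, 0, 1, 0, 15]

```text
time: 5.6
tool_pos: [0.6419, -0.081, 0.0181]
ee_rot: [3.141, 0.0, 1.667]
ft_force: [-1.8, 0.8, 2.7]
grip_width: 0.0236
```

Contact came at z = 0.018, as predicted. Release slowly.

Request:
play_rows:
  rows:
    - [0, 0, 0, 0, 32]
    - [0, 0, 0, 0, 38]
    - [0, 0, 0, 0, 45]
    - [0, 0, 0, 0, 52]
    - [0, 0, 0, 0, 55]
    - [0, 0, 0, 0, 55]

```text
time: 6.2
tool_pos: [0.6417, -0.0809, 0.0172]
ee_rot: [-3.142, 0.0, 1.667]
ft_force: [0.0, 0.2, -0.2]
grip_width: 0.0472
```

Request:
play_rows:
  rows:
    - [0, 0, -10, 0, 55]
    - [0, 0, -30, 0, 55]
    - [0, 0, -60, 0, 55]
    - [0, 0, -95, 0, 55]
    - [0, 0, -120, 0, 70]
    - [0, 0, -120, 0, 70]

```text
time: 6.8
tool_pos: [0.6447, -0.0815, 0.1444]
ee_rot: [3.13, 0.004, 1.667]
ft_force: [1.2, 0.3, 0.5]
grip_width: 0.0598
```

```bash
python3 - <<'E'
from h import *
go(.486,-.1222,.14,95.2)
p,d=eyes.grab_frame("scene");X=cloud("scene",d)
vials(dict(scene=X),dict(a=(.6407,-.0826)),dict(a=.055))
q=proj("scene",[.6407,-.0826,.03])[0].astype(int)
cv2.imwrite("pics/s4.png",cv2.resize(p[q[1]-60:q[1]+60,q[0]-80:q[0]+80,::-1],None,fx=4,fy=4))
E
```

```text
now [ 0.6447 -0.0815  0.1444] yaw 95.53920287915253 w 0.059763346002083884 F [1.1985 0.2642 0.5284] t 6.8
-> t -25.16281547730208 -161.8926797829759 4.4262883574884 turn 0.33920287915252345
a scene 52 cap med [ 0.6429 -0.0824  0.0542] top 0.5079132948126152 ext [ 0.5959 -0.1271] [ 0.6856 -0.0378]
```

View pics/s4.png

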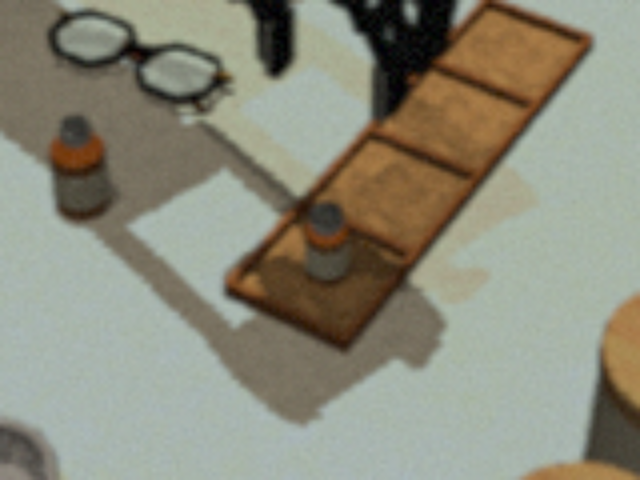

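Vial a stands upright in the middle of bay4 (crop (328,240)), measured 2 mm off. Next is b.

Request:
play_rows:
  rows:
    - [-6, -40, 4, 0, 70]
    - [-14, -85, 4, 0, 70]
    - [-20, -130, 4, 0, 70]
    - [-25, -160, 4, 0, 70]
    - [-25, -162, 4, 0, 70]
    - [-25, -162, 4, 0, 70]
    - [-25, -162, 4, 0, 70]

```text
time: 7.55
tool_pos: [0.4834, -0.1212, 0.1329]
ee_rot: [-3.141, -0.0, 1.668]
ft_force: [-0.4, 0.9, -0.5]
grip_width: 0.0599
```

```bash
python3 - <<'E'
from h import *
go(.486,-.1222,.018,95.2)
E
```

```text
now [ 0.4834 -0.1212  0.1329] yaw 95.55115926941103 w 0.059891960537640725 F [-0.3858  0.8891 -0.4513] t 7.55
-> t -1.2099866491456883 2.5126831914115306 114.86139376544048 turn 0.3511592694110277
```

Request:
play_rows:
  rows:
    - [-1, 2, 20, 0, 70]
    - [-1, 2, 50, 0, 70]
    - [-1, 2, 80, 0, 70]
    - [-1, 2, 100, 0, 70]
    - [-1, 2, 110, 0, 70]
    - [-1, 2, 115, 0, 70]
    - [-1, 2, 115, 0, 70]

```text
time: 8.25
tool_pos: [0.4855, -0.1221, 0.0181]
ee_rot: [-3.141, -0.0, 1.668]
ft_force: [-0.7, 1.0, -0.3]
grip_width: 0.0596
```

Request:
play_rows:
  rows:
    - [0, 0, 0, 0, 50]
    - [0, 0, 0, 0, 40]
    - [0, 0, 0, 0, 25]
    - [0, 0, 0, 0, 25]
    - [0, 0, 0, 0, 25]
    - [0, 0, 0, 0, 25]

```text
time: 8.85
tool_pos: [0.4862, -0.1227, 0.02]
ee_rot: [3.139, 0.002, 1.667]
ft_force: [-0.0, 1.5, 5.5]
grip_width: 0.0321
```

Request:
play_rows:
  rows:
    - [0, 0, -5, 0, 25]
    - [0, 0, -15, 0, 25]
    - [0, 0, -25, 0, 25]
    - [0, 0, -35, 0, 25]
    - [0, 0, -40, 0, 25]
    - [0, 0, -40, 0, 25]
    - [0, 0, -40, 0, 25]

```text
time: 9.55
tool_pos: [0.4849, -0.1222, 0.0583]
ee_rot: [-3.142, 0.0, 1.667]
ft_force: [-0.3, 0.1, -1.1]
grip_width: 0.0323
```

```bash
python3 - <<'E'
from h import *
go(.6336,-.0039,.058,95.2)
E
```

```text
now [ 0.4849 -0.1222  0.0583] yaw 95.53708065018836 w 0.03229809291737855 F [-0.3187  0.1408 -1.1335] t 9.55
-> t 103.40538688630346 159.46736098067714 0.309554999598137 turn 0.337080650188355
```

Request:
play_rows:
  rows:
    - [7, 11, 0, 0, 25]
    - [26, 40, 0, 0, 25]
    - [48, 74, 0, 0, 25]
    - [72, 111, 0, 0, 25]
    - [94, 145, 0, 0, 25]
    - [103, 159, 0, 0, 25]
    - [103, 159, 0, 0, 25]
    - [103, 159, 0, 0, 25]

```text
time: 10.35
tool_pos: [0.6329, -0.0038, 0.0572]
ee_rot: [-3.139, -0.0, 1.668]
ft_force: [0.2, -0.8, -0.8]
grip_width: 0.0324
```

```bash
python3 - <<'E'
from h import *
go(.6336,-.0039,.026,95.2)
E
```

```text
now [ 0.6329 -0.0038  0.0572] yaw 95.59518312189029 w 0.03239862532860597 F [ 0.1513 -0.7935 -0.8069] t 10.35
-> t -0.21480645488181738 0.700712086982849 31.169288757614332 turn 0.39518312189028393
```

Request:
play_rows:
  rows:
    - [0, 0, 10, 0, 25]
    - [0, 0, 20, 0, 25]
    - [0, 0, 27, 0, 25]
    - [0, 0, 30, 0, 25]
    - [0, 0, 30, 0, 25]
    - [0, 0, 30, 0, 25]

```text
time: 10.95
tool_pos: [0.6334, -0.0045, 0.0285]
ee_rot: [3.141, 0.0, 1.667]
ft_force: [0.4, -0.2, -0.8]
grip_width: 0.0327
```

Request:
play_rows:
  rows:
    - [0, 0, 1, 0, 25]
    - [0, 0, 1, 0, 25]

```text
time: 11.15
tool_pos: [0.6335, -0.0044, 0.0277]
ee_rot: [3.141, 0.0, 1.667]
ft_force: [-0.3, -0.3, -1.9]
grip_width: 0.0324
```

Request:
play_rows:
  rows:
    - [0, 0, 1, 0, 25]
    - [0, 0, 1, 0, 25]

```text
time: 11.35
tool_pos: [0.6333, -0.0044, 0.0263]
ee_rot: [3.142, 0.0, 1.667]
ft_force: [-0.5, -0.6, -1.8]
grip_width: 0.0326
```

Request:
play_rows:
  rows:
    - [0, 0, 1, 0, 25]
    - [0, 0, 1, 0, 25]

```text
time: 11.55
tool_pos: [0.6331, -0.0044, 0.0251]
ee_rot: [-3.141, 0.0, 1.667]
ft_force: [-0.4, 0.0, -0.9]
grip_width: 0.0326
```

Request:
play_rows:
  rows:
    - [0, 0, 1, 0, 25]
    - [0, 0, 1, 0, 25]

```text
time: 11.75
tool_pos: [0.6333, -0.0043, 0.0251]
ee_rot: [3.141, 0.0, 1.667]
ft_force: [-2.0, 0.9, 3.6]
grip_width: 0.0322
```

Contact. Release and lift.

Request:
play_rows:
  rows:
    - [0, 0, 0, 0, 42]
    - [0, 0, 0, 0, 48]
    - [0, 0, 0, 0, 56]
    - [0, 0, 0, 0, 62]
    - [0, 0, 0, 0, 65]
    - [0, 0, 0, 0, 65]

```text
time: 12.35
tool_pos: [0.6333, -0.0044, 0.0242]
ee_rot: [3.142, 0.0, 1.667]
ft_force: [0.6, 0.3, -0.5]
grip_width: 0.0556
```

Request:
play_rows:
  rows:
    - [0, 0, -10, 0, 65]
    - [0, 0, -30, 0, 65]
    - [0, 0, -60, 0, 65]
    - [0, 0, -95, 0, 65]
    - [0, 0, -120, 0, 80]
    - [0, 0, -120, 0, 80]
    - [0, 0, -120, 0, 80]

```text
time: 13.05
tool_pos: [0.6337, -0.0044, 0.1456]
ee_rot: [3.139, 0.001, 1.667]
ft_force: [0.2, -0.1, -1.1]
grip_width: 0.0681
```

```bash
python3 - <<'E'
from h import *
go(.4485,.1315,.146,95.2)
p,d=eyes.grab_frame("scene");X=cloud("scene",d)
vials(dict(scene=X),dict(a=(.6407,-.0826),b=(.6336,-.0039)),dict(a=.055,b=.07))
E
```

```text
now [ 0.6337 -0.0044  0.1456] yaw 95.53880203576425 w 0.06807702386149174 F [ 0.241  -0.1379 -1.1243] t 13.05
-> t 153.14561249384477 -171.20681772205327 -0.35082335959618627 turn 0.33880203576424606
a scene 52 cap med [ 0.6427 -0.0817  0.0537] top 0.512446791437971 ext [ 0.5997 -0.1229] [ 0.6845 -0.0377]
b scene 46 cap med [ 0.6356 -0.004   0.0685] top 0.5093566340700036 ext [ 0.5888 -0.0482] [0.6785 0.0401]
```

Request:
play_rows:
  rows:
    - [20, -22, 0, 0, 85]
    - [50, -56, 0, 0, 85]
    - [82, -92, 0, 0, 85]
    - [114, -127, 0, 0, 85]
    - [142, -159, 0, 0, 85]
    - [153, -171, 0, 0, 85]
    - [153, -171, 0, 0, 85]
    - [153, -171, 0, 0, 85]

```text
time: 13.9
tool_pos: [0.4485, 0.1311, 0.1436]
ee_rot: [-3.141, 0.001, 1.668]
ft_force: [0.1, 1.2, 0.5]
grip_width: 0.0729
```

```bash
python3 - <<'E'
from h import *
go(.4485,.1315,.025,95.2)
E
```

```text
now [0.4485 0.1311 0.1436] yaw 95.55168283472432 w 0.07286017670272057 F [0.1405 1.2387 0.488 ] t 13.9
-> t 0.4343997877744469 0.031032370843453234 118.58142739598337 turn 0.35168283472431483
```

Request:
play_rows:
  rows:
    - [0, 0, 20, 0, 85]
    - [0, 0, 50, 0, 85]
    - [0, 0, 80, 0, 85]
    - [0, 0, 103, 0, 85]
    - [0, 0, 113, 0, 85]
    - [0, 0, 118, 0, 85]
    - [0, 0, 118, 0, 85]

```text
time: 14.6
tool_pos: [0.4489, 0.131, 0.0262]
ee_rot: [-3.141, 0.0, 1.667]
ft_force: [-0.2, -0.2, 0.6]
grip_width: 0.0728
```

Request:
play_rows:
  rows:
    - [0, 0, 0, 0, 65]
    - [0, 0, 0, 0, 50]
    - [0, 0, 0, 0, 35]
    - [0, 0, 0, 0, 35]
    - [0, 0, 0, 0, 35]
    - [0, 0, 0, 0, 35]

```text
time: 15.2
tool_pos: [0.4497, 0.1317, 0.028]
ee_rot: [3.138, -0.0, 1.668]
ft_force: [0.0, -0.9, 5.5]
grip_width: 0.0416
```

Request:
play_rows:
  rows:
    - [0, 0, -5, 0, 35]
    - [0, 0, -15, 0, 35]
    - [0, 0, -25, 0, 35]
    - [0, 0, -35, 0, 35]
    - [0, 0, -40, 0, 35]
    - [0, 0, -40, 0, 35]
    - [0, 0, -40, 0, 35]

```text
time: 15.9
tool_pos: [0.4482, 0.1314, 0.0663]
ee_rot: [-3.142, 0.0, 1.667]
ft_force: [0.2, -0.8, -1.6]
grip_width: 0.0413
```

```bash
python3 - <<'E'
from h import *
go(.6264,.0747,.065,95.2)
E
```

```text
now [0.4482 0.1314 0.0663] yaw 95.53579822835725 w 0.0412885462261461 F [ 0.1656 -0.8056 -1.6037] t 15.9
-> t -73.62449837331991 171.8919842553 1.2719556473389793 turn 0.33579822835724826
```

Request:
play_rows:
  rows:
    - [-5, 12, 0, 0, 35]
    - [-18, 42, 0, 0, 35]
    - [-34, 80, 0, 0, 35]
    - [-51, 120, 0, 0, 35]
    - [-67, 156, 0, 0, 35]
    - [-74, 172, 0, 0, 35]
    - [-74, 172, 0, 0, 35]
    - [-74, 172, 0, 0, 35]

```text
time: 16.7
tool_pos: [0.6263, 0.074, 0.0649]
ee_rot: [-3.139, -0.0, 1.667]
ft_force: [-0.5, 0.4, -1.4]
grip_width: 0.0419
```

```bash
python3 - <<'E'
from h import *
go(.6264,.0747,.036,95.2)
E
```

```text
now [0.6263 0.074  0.0649] yaw 95.50222958300857 w 0.041875452720373026 F [-0.4867  0.3694 -1.3715] t 16.7
-> t 0.7138133871285681 0.12625876494230873 28.930135827954153 turn 0.30222958300856817
```

Request:
play_rows:
  rows:
    - [0, 0, 10, 0, 35]
    - [0, 0, 20, 0, 35]
    - [0, 0, 26, 0, 35]
    - [0, 0, 29, 0, 35]
    - [0, 0, 30, 0, 35]
    - [0, 0, 30, 0, 35]

```text
time: 17.3
tool_pos: [0.6266, 0.0744, 0.0363]
ee_rot: [3.142, 0.0, 1.668]
ft_force: [-0.4, 0.2, -1.2]
grip_width: 0.0417
```

Request:
play_rows:
  rows:
    - [0, 0, 1, 0, 35]
    - [0, 0, 1, 0, 35]

```text
time: 17.5
tool_pos: [0.6269, 0.0744, 0.0357]
ee_rot: [3.141, 0.0, 1.667]
ft_force: [-0.3, -0.7, -2.2]
grip_width: 0.0418
```

Request:
play_rows:
  rows:
    - [0, 0, 1, 0, 35]
    - [0, 0, 1, 0, 35]

```text
time: 17.7
tool_pos: [0.6267, 0.0743, 0.0343]
ee_rot: [3.142, 0.0, 1.667]
ft_force: [-0.1, -0.0, -1.8]
grip_width: 0.0417
```

Request:
play_rows:
  rows:
    - [0, 0, 1, 0, 35]
    - [0, 0, 1, 0, 35]

```text
time: 17.9
tool_pos: [0.6265, 0.0743, 0.0331]
ee_rot: [-3.141, 0.0, 1.667]
ft_force: [-0.1, 0.7, -0.9]
grip_width: 0.0414
```

Request:
play_rows:
  rows:
    - [0, 0, 1, 0, 35]
    - [0, 0, 1, 0, 35]

```text
time: 18.1
tool_pos: [0.6266, 0.0743, 0.0331]
ee_rot: [3.141, 0.0, 1.667]
ft_force: [-2.3, 0.4, 4.1]
grip_width: 0.0416
```

Request:
play_rows:
  rows:
    - [0, 0, 0, 0, 52]
    - [0, 0, 0, 0, 58]
    - [0, 0, 0, 0, 65]
    - [0, 0, 0, 0, 72]
    - [0, 0, 0, 0, 75]
    - [0, 0, 0, 0, 75]

```text
time: 18.7
tool_pos: [0.6267, 0.0744, 0.0323]
ee_rot: [3.142, 0.0, 1.667]
ft_force: [0.8, -0.2, 0.3]
grip_width: 0.0642
```

Request:
play_rows:
  rows:
    - [0, 0, -10, 0, 75]
    - [0, 0, -30, 0, 75]
    - [0, 0, -60, 0, 75]
    - [0, 0, -95, 0, 75]
    - [0, 0, -130, 0, 80]
    - [0, 0, -140, 0, 90]
    - [0, 0, -140, 0, 90]

```text
time: 19.4
tool_pos: [0.628, 0.0744, 0.1758]
ee_rot: [3.135, 0.001, 1.667]
ft_force: [0.1, -0.3, -0.0]
grip_width: 0.0764
```

```bash
python3 - <<'E'
from h import *
go(.481,.3243,.17,95.2)
p,d=eyes.grab_frame("scene");X=cloud("scene",d)
vials(dict(scene=X),dict(b=(.6336,-.0039),c=(.6264,.0747)),dict(b=.07,c=.085))
E
```

```text
now [0.628  0.0744 0.1758] yaw 95.53853585492108 w 0.07636826456435689 F [ 0.0926 -0.3027 -0.0459] t 19.4
-> t 262.9067831114344 -122.21898786245039 5.7509181770896145 turn 0.3385358549210764
b scene 46 cap med [ 0.6351 -0.0064  0.0694] top 0.5413634050425247 ext [ 0.5919 -0.0453] [0.6759 0.0411]
c scene 63 cap med [0.6279 0.0743 0.0837] top 0.5368167981641041 ext [0.5822 0.0311] [0.6713 0.1178]
```

Request:
play_rows:
  rows:
    - [35, -16, 0, 0, 100]
    - [75, -35, 0, 0, 100]
    - [118, -55, 0, 0, 100]
    - [160, -74, 0, 0, 100]
    - [203, -94, 0, 0, 100]
    - [240, -112, 2, 0, 100]
    - [263, -122, 5, 0, 100]
    - [263, -122, 5, 0, 100]

```text
time: 20.25
tool_pos: [0.4763, 0.3264, 0.1637]
ee_rot: [-3.135, 0.001, 1.672]
ft_force: [0.6, 0.1, 0.3]
grip_width: 0.0855
```

Request:
play_rows:
  rows:
    - [0, 0, 0, 0, 100]
    - [0, 0, 0, 0, 100]

```text
time: 20.45
tool_pos: [0.4799, 0.3232, 0.1659]
ee_rot: [-3.14, 0.002, 1.666]
ft_force: [-0.1, -0.6, 0.3]
grip_width: 0.0855
```

```bash
python3 - <<'E'
from h import *
go(.481,.3243,.040,95.2)
E
```

```text
now [0.4799 0.3232 0.1659] yaw 95.47225781981021 w 0.08545833449992905 F [-0.1401 -0.6017  0.295 ] t 20.45
-> t 0.99013167986578 1.2052947442682547 125.87321758567919 turn 0.272257819810207
```

Request:
play_rows:
  rows:
    - [1, 1, 20, 0, 100]
    - [1, 1, 45, 0, 100]
    - [1, 1, 75, 0, 100]
    - [1, 1, 100, 0, 100]
    - [1, 1, 116, 0, 100]
    - [1, 1, 124, 0, 100]
    - [1, 1, 125, 0, 100]

```text
time: 21.15
tool_pos: [0.4806, 0.324, 0.0409]
ee_rot: [-3.139, 0.001, 1.666]
ft_force: [0.3, -0.0, 0.9]
grip_width: 0.0855
```

Request:
play_rows:
  rows:
    - [0, 0, 0, 0, 80]
    - [0, 0, 0, 0, 65]
    - [0, 0, 0, 0, 45]
    - [0, 0, 0, 0, 45]
    - [0, 0, 0, 0, 45]
    - [0, 0, 0, 0, 45]

```text
time: 21.75
tool_pos: [0.4818, 0.326, 0.0442]
ee_rot: [3.138, -0.001, 1.668]
ft_force: [0.7, -0.4, 6.7]
grip_width: 0.0526
```

Request:
play_rows:
  rows:
    - [0, 0, -5, 0, 45]
    - [0, 0, -15, 0, 45]
    - [0, 0, -25, 0, 45]
    - [0, 0, -35, 0, 45]
    - [0, 0, -40, 0, 45]
    - [0, 0, -40, 0, 45]
    - [0, 0, -40, 0, 45]

```text
time: 22.45
tool_pos: [0.4807, 0.3254, 0.0823]
ee_rot: [-3.142, 0.0, 1.667]
ft_force: [0.6, -0.4, -1.9]
grip_width: 0.0523
```

```bash
python3 - <<'E'
from h import *
go(.6193,.1534,.080,95.2)
E
```

```text
now [0.4807 0.3254 0.0823] yaw 95.53478662650076 w 0.052346190879590235 F [ 0.5601 -0.3511 -1.9495] t 22.45
-> t -184.5393903688961 121.40877404154196 2.2544874004853668 turn 0.3347866265007582
```

Request:
play_rows:
  rows:
    - [-10, 7, 0, 0, 45]
    - [-32, 21, 0, 0, 45]
    - [-62, 41, 0, 0, 45]
    - [-94, 62, 0, 0, 45]
    - [-126, 83, 0, 0, 45]
    - [-158, 104, 0, 0, 45]
    - [-178, 117, 0, 0, 45]
    - [-184, 121, 0, 0, 45]

```text
time: 23.25
tool_pos: [0.6204, 0.1504, 0.0814]
ee_rot: [-3.141, 0.001, 1.664]
ft_force: [0.1, 0.6, -2.2]
grip_width: 0.0521
```

Request:
play_rows:
  rows:
    - [0, 0, 0, 0, 45]
    - [0, 0, 0, 0, 45]
    - [0, 0, 0, 0, 45]

```text
time: 23.55
tool_pos: [0.618, 0.1552, 0.0821]
ee_rot: [-3.141, -0.0, 1.669]
ft_force: [-1.1, -0.2, -2.8]
grip_width: 0.0525
```

```bash
python3 - <<'E'
from h import *
go(.6193,.1534,.052,95.2)
E
```

```text
now [0.618  0.1552 0.0821] yaw 95.63301837481875 w 0.05245699267842961 F [-1.0557 -0.1877 -2.7795] t 23.55
-> t -1.8888705525019136 1.0981975191228517 30.105420894148757 turn 0.4330183748187437
```

Request:
play_rows:
  rows:
    - [-1, 1, 10, 0, 45]
    - [-1, 1, 20, 0, 45]
    - [-1, 1, 26, 0, 45]
    - [-1, 1, 29, 0, 45]
    - [-1, 1, 30, 0, 45]
    - [-1, 1, 30, 0, 45]

```text
time: 24.15
tool_pos: [0.62, 0.1531, 0.0521]
ee_rot: [-3.141, 0.0, 1.667]
ft_force: [-0.3, 0.6, -1.8]
grip_width: 0.0527
```

Request:
play_rows:
  rows:
    - [0, 0, 1, 0, 45]
    - [0, 0, 1, 0, 45]

```text
time: 24.35
tool_pos: [0.6202, 0.1531, 0.0517]
ee_rot: [3.141, 0.0, 1.667]
ft_force: [0.4, 0.6, -2.4]
grip_width: 0.0526
```

Request:
play_rows:
  rows:
    - [0, 0, 1, 0, 45]
    - [0, 0, 1, 0, 45]

```text
time: 24.55
tool_pos: [0.62, 0.153, 0.0503]
ee_rot: [3.142, 0.0, 1.667]
ft_force: [-0.7, 0.3, -1.0]
grip_width: 0.0527
```

Request:
play_rows:
  rows:
    - [0, 0, 1, 0, 45]
    - [0, 0, 1, 0, 45]

```text
time: 24.75
tool_pos: [0.62, 0.1531, 0.0493]
ee_rot: [3.141, 0.0, 1.667]
ft_force: [0.5, 0.1, -1.7]
grip_width: 0.0524
```

Request:
play_rows:
  rows:
    - [0, 0, 1, 0, 45]
    - [0, 0, 1, 0, 45]

```text
time: 24.95
tool_pos: [0.6201, 0.153, 0.0492]
ee_rot: [3.141, 0.0, 1.667]
ft_force: [-2.6, -0.1, 3.2]
grip_width: 0.0525
```

Contact again. Release, rise, and then back off towards the robot so the cameras see clearly.

Request:
play_rows:
  rows:
    - [0, 0, 0, 0, 65]
    - [0, 0, 0, 0, 72]
    - [0, 0, 0, 0, 80]
    - [0, 0, 0, 0, 88]
    - [0, 0, 0, 0, 90]
    - [0, 0, 0, 0, 90]

```text
time: 25.55
tool_pos: [0.62, 0.1531, 0.0482]
ee_rot: [-3.142, 0.0, 1.667]
ft_force: [0.0, -0.5, -0.5]
grip_width: 0.077
```

Request:
play_rows:
  rows:
    - [0, 0, -10, 0, 90]
    - [0, 0, -30, 0, 90]
    - [0, 0, -60, 0, 90]
    - [0, 0, -95, 0, 90]
    - [0, 0, -130, 0, 90]
    - [0, 0, -150, 0, 90]
    - [0, 0, -150, 0, 90]

```text
time: 26.25
tool_pos: [0.6222, 0.1534, 0.2044]
ee_rot: [3.131, -0.0, 1.668]
ft_force: [-0.2, -0.5, 0.4]
grip_width: 0.0771
```

Request:
play_rows:
  rows:
    - [0, -40, 0, 0, 90]
    - [0, -85, 0, 0, 90]
    - [0, -130, 0, 0, 90]
    - [0, -175, 0, 0, 90]
    - [0, -215, 0, 0, 90]
    - [0, -240, 0, 0, 90]
    - [0, -240, 0, 0, 90]
    - [0, -240, 0, 0, 90]

```text
time: 27.05
tool_pos: [0.3808, 0.1299, 0.1976]
ee_rot: [-3.141, 0.0, 1.668]
ft_force: [0.8, 0.7, -0.2]
grip_width: 0.0769
```

```bash
python3 - <<'E'
from h import *
B=dict(a=(.6407,-.0826),b=(.6336,-.0039),c=(.6264,.0747),d=(.6193,.1534))
C={}
for n in ("top","scene"):
    p,d=eyes.grab_frame(n);C[n]=cloud(n,d);cv2.imwrite(f"pics/{n}9.png",p[:,:,::-1])
vials(C,B,{k:v+.005 for k,v in H.items()})
z0=cloud("top",np.load("top0.npz")["d"])
for X in (z0,C["top"]):
    m=(X[...,0]>.35)&(X[...,0]<.5)&(abs(X[...,1]+.01)<.04)&(X[...,2]>.008)&(X[...,2]<.03);print("spec",m.sum(),X[m].mean(0))
go(.6,0,.2)
E
```

```text
a top 48 cap med [ 0.6403 -0.0793  0.0544] top 0.05675376388540915 ext [ 0.5989 -0.1242] [ 0.6819 -0.0404]
a scene 53 cap med [ 0.6433 -0.0822  0.054 ] top 0.055855863235551244 ext [ 0.6003 -0.1266] [ 0.6844 -0.0405]
b top 50 cap med [ 0.6318 -0.0033  0.0705] top 0.07288216609819707 ext [ 0.5922 -0.0454] [0.6743 0.0383]
b scene 46 cap med [ 0.634  -0.0054  0.0686] top 0.07102490145080771 ext [ 0.5925 -0.0444] [0.676 0.038]
c top 80 cap med [0.6247 0.0756 0.0842] top 0.08699804335989114 ext [0.5833 0.0332] [0.6685 0.1166]
c scene 66 cap med [0.6278 0.0733 0.0835] top 0.08513767119255786 ext [0.5869 0.0311] [0.6695 0.1153]
d top 119 cap med [0.619  0.1535 0.1048] top 0.1072756851753179 ext [0.5776 0.1115] [0.6593 0.1948]
d scene 79 cap med [0.6212 0.1524 0.1038] top 0.10509837235173121 ext [0.5931 0.1145] [0.6623 0.1931]
spec 763 [ 0.4258 -0.0074  0.0135]
spec 758 [ 0.4266 -0.0074  0.0134]
now [0.3816 0.1299 0.1977] yaw 95.5243074372732 w 0.07701039119045866 F [0.3515 0.6121 0.5498] t 27.15
-> t -150.33771774972416 204.82901283540946 -2.2689205856767094 turn None
```

View pics/scene9.png

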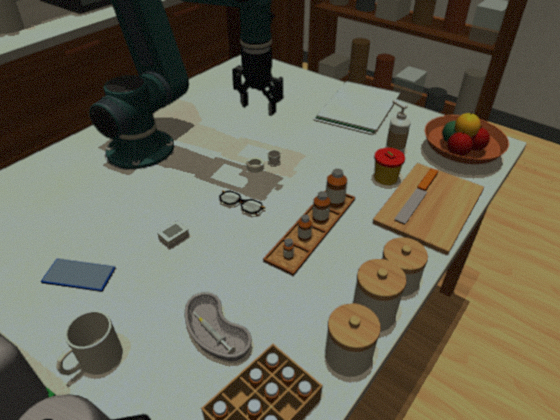

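View pics/top9.png

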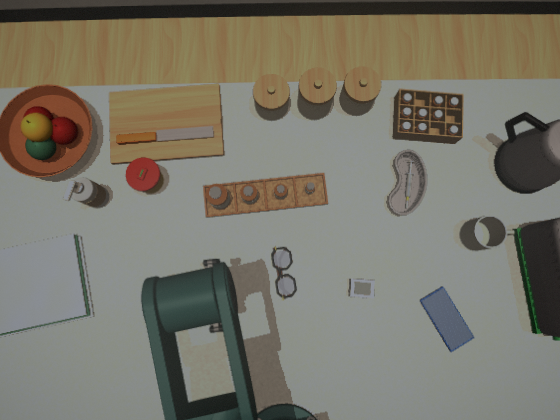

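All four vials stand upright in their compartments: scene view (289,248), (305,228), (321,207) and (337,188), with the smallest nearest the dish. The spectacles haven't moved and the arm is clear. Handing in.

```bash
python3 -c "
from plant import close_job; print(close_job())"
```

```text
the job is handed in; nothing more can be done
None
```

All four vials stand upright in the tray in order of size: a in bay4 (the end next to the kidney dish), b in bay3, c in bay2 and d in bay1. The job was handed in at about 27 s of the 104 s allowed. I lowered each vial in 1 mm steps until the wrist felt light contact (about 3–4 N), then opened the fingers slowly.

Last checks, from both cameras:
- **Position:** every cap is within about 4 mm of its compartment centre, against the 15 mm allowed. The two views differ by 2–4 mm, which is about the calibration error.
- **Height:** the cap tops fit each vial standing on the cork, at 5 mm plus its own height.
- **Spectacles:** they measured within 1 mm of where they lay at the start.
- **Arm:** the gripper was empty and about 24 cm clear of the tray.

No check failed.

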